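Load a manifold block into the leak-test fixture by pushing

TASK

The drilled manifold block stands on end in the cradle of the leak-test fixture: push it over so that it lies in the cradle with its two open ports up, and slide it fully home against the end stop. Then flip the clamp leaf over and press it fully down on the block, and last push the hook latch upright so that its jaw holds the leaf's tongue. Push only: never lift the block, and leave the loose things on the bench where they are.

Things in the scene. Friction and masses are not known exactly. Their poses are not given: they have to be found in the camera images.
- fixture: leak-test fixture, fixed on the bench; base plate 12 mm thick, x -66..+30, y -88..+85. Origin on the bench top under the cradle's centre line, z up. The cradle runs along y: +y is the loading end, -y the end with stop and leaf hinge; -x is the latch side. Cradle floor at z 16; two side rails, inner faces x +-16.6, outer x +-24.6, y -66..+84, top z 26 mm
- end_stop (a point): middle of the end stop's face at the cradle floor: fixture x 0, y -62, z 16 mm. The face looks to +y; the stop is 40 mm wide, its top at z 40 mm. Keep clear of the fixed machines: right of this end a tall pressing fixture (world x over 0.49, y below -0.17 m, 0.28 m high), left of the loading end a hand press whose lever stands at world y over 0.17 m, x 0.38 to 0.50, up to 0.43 m high
- manifold: loose aluminium block 30 x 30 x 84 mm, about 0.2 kg, standing on end in the cradle near the loading end, its axes along the fixture's. Origin: centre of its lower end; z along its length; the +y face has two open ports, 13 mm wide, 44 and 68 mm from the lower end. Pushed near its top to fixture -y it overbalances after 0.35 rad and falls into the cradle, ports up, 10 to 30 mm short of the stop
- block_center (a point): centre of the manifold block: starts 58 mm above the bench; lying in the cradle 31 mm (block's top face at 46 mm). Fully home it lies at fixture x 0, y -20 mm
- leaf (a joint): clamp leaf's hinge, rad: 0 = closed, level on the home block (leaf top face at z 58 mm); 1.57 = upright; larger = leaning back to fixture -y, as at the start; limits 0 to 2.0. Stiff: it stays where it is left; 1 to 4 N at its free end move it. Two 8 mm nozzles under it project 6 mm and enter the ports; if the block is more than about 2 mm off home they keep it from closing
- leaf_hinge (a point): middle of the leaf's hinge axis, parallel to fixture x at y -76, z 53 mm. The leaf is a plate 38 mm wide (x -19..+19), 10 mm thick, centred on the axis plane, reaching 82 mm from the axis. A tongue at its free end, 60 to 78 mm from the axis, reaches out to x -52. Two brass plugs stand 3 mm proud of its outer face 30 and 54 mm from the axis. Hinge posts at x +-24.5, 10 mm wide, top z 61 mm
- leaf_nose (a point): middle of the leaf's free end on the edge of its outer face (the face that is up when closed): 82 mm from the hinge axis, 5 mm off the axis plane; fixture y +6, z 58 mm when closed
- latch (a joint): hook latch's hinge, rad: 0 = upright, jaw over the leaf's tongue; grows as it leans to fixture +y; limits 0 (hard stop) to 0.9. It stays where it is left; 1 to 2 N on its ball move it. Axis parallel to fixture x, at x -43, y +8, z 22 mm, in a clevis x -55..-31, y -1..+17, top z 29 mm. Steel arm 10 mm wide, 8 mm thick, jaw to -y
- latch_ball (a point): centre of the black ball, 18 mm diameter, on the end of the latch's arm, 60 mm from the latch axis (upright: fixture x -43, y +8, z 82 mm)
- earbud_case: bystander: small black rounded case, 44 x 62 x 24 mm, origin under its centre
- fitting_0: bystander: brass hose fitting standing upright, 16 x 18 x 34 mm, origin under its centre
- fitting_1: bystander: brass hose fitting lying down, 34 x 18 x 16 mm, origin under its centre
- tape_roll: bystander: roll of tape lying flat, 73 mm diameter, 19 mm high, origin under its centre
There are look-alikes about, which are no part of the job. Of the things shaped like the manifold, the aluminium one is meant.

How it is judged:
On the way, in this order (a step that is already met when the one before it is completed fails the run):
1. the block lies in the cradle, ports up, home against the end stop, while leaf and latch are still open (angle between manifold's own y axis and vertical below 0.08 rad and angle between the z axis of manifold and the y axis of fixture, either way round below 0.08 rad and y of block_center in the frame of fixture below -0.018 m and z of block_center in the frame of fixture below 0.034 m and value of joint leaf above 1 rad and value of joint latch above 0.2 rad), for 0.2 s.
2. the leaf is fully down on the block while the latch is still open (value of joint leaf below 0.04 rad and value of joint latch above 0.2 rad), for 0.2 s.
3. the latch stands upright over the tongue (value of joint latch below 0.08 rad), for 0.2 s.
At the end, for the whole second after the job is handed in: the block lies at rest in the cradle, ports up, within 2.5 mm of the end stop; the leaf is closed to within 0.04 rad; the latch is upright to within 0.08 rad (angle between manifold's own y axis and vertical below 0.08 rad and angle between the z axis of manifold and the y axis of fixture, either way round below 0.08 rad and y of block_center in the frame of fixture below -0.0175 m and z of block_center in the frame of fixture below 0.034 m and value of joint leaf below 0.04 rad and value of joint latch below 0.08 rad and linear speed of manifold below 0.01 m/s); the robot touches nothing.
It fails at once if the block is lifted (height (world z) of block_center above 0.072 m or (angle between manifold's own z axis and vertical above 1.4 rad and height (world z) of block_center above 0.044 m)).
It fails at once if the block leaves the cradle (height (world z) of block_center below 0.025 m).
It fails at once if a bystander is moved by more than 20 mm (distance of any of earbud_case, fitting_0, fitting_1, tape_roll from where it was at the start of the episode above 0.02 m).
It also fails if it takes over 61 s, if anything falls off the work surface, if the arm or the gripper's body presses on something with over 40 N, if the wrist force passes 120 N, or if a joint passes its speed limit or range.

ROBOT

A 6-joint arm with a two-finger parallel gripper is mounted at the origin on a cart in front of the work surface, level with it; the furniture and walls round the work are solid. World frame = base frame: x ahead of the robot, y to its left, z up, the work surface at z = 0. Lengths are in m, angles in rad, forces in N, time in s.
With the tool pointing down it reaches from about 0.25 to 0.775 m from the base axis. Payload 4 kg.
Tool frame: the origin (TCP) lies midway between the tips of the shut fingers; the grasp point (between the pads) lies 19 mm behind it; z points along the fingers, x is the direction in which the jaws open and shut, and the axes are right-handed (so a half turn about z gives the same grasp; the last joint's range is limited). The gripper opens to 94 mm and grips with 3 to 60 N. Pads are 16 mm wide; open, the fingers measure 119 mm over their backs; the gripper's body (75 mm by 177 mm) begins 78 mm behind the grasp point.
Start: joints at [1.07, 0.087, 1.371, -0, 1.684, -0.103], TCP at [0.213, 0.507, 0.206] pointing down, gripper open.
Joint ranges: [-3.1, 3.1], [-0.76, 2.03], [0.27, 2.55], [-1.08, 4.22], [0.17, 2.65], [-2.57, 2.57]. Speed limits (rad/s): [2.79, 2.79, 3.14, 3.14, 3.14, 3.14].

INTERFACE

Orientations are given as [roll, pitch, yaw] about the fixed x, y, z axes, in that order (R = Rz(yaw) Ry(pitch) Rx(roll)).
In Python, from bench import robot, eyes, close_job gives the robot as it stands.
- The arm moves only by the shell command python3 -m jog 'ROWS'. ROWS is JSON, a list of rows, each a list of 3 entries, a list of its own where there are three numbers: the turn, a rotation vector about the tool's x, y, z in degrees, then the shift along the tool's x, y, z in mm, then the closure, from -1 (fully open) to 1 (shut). In form: [[[wx, wy, wz], [x, y, z], claw], ...]. A call has 1 to 5 rows; each row is the pose to reach, as a shift and turn from the pose commanded when the call began, along the tool's axes at that moment; what a row does not reach only later rows make up. A row lasts 1/10 s, in which the tool goes at most 50 mm and 8.59 degrees, less where a joint would pass 70% of its speed; a pose out of reach is approached as far as the arm can. A call with a gripper value outside its range is refused whole. The fingers move at their own pace and stop on an object; the grip force is fixed at half the most. Time passes only in rows, so rows that repeat a pose let the fingers close. It gives the time, the measured TCP pose, the force and the opening at its end, in the units of the state.
- robot.get_obs(): the state, without advancing time (a new reading comes with each control period).
- eyes.snapshot(name): name is "scene" or "side" or "wrist"; returns (picture, depth): 384x512x3 uint8, red, green, blue; 384x512 float32, m along the optical axis (not along the pixel's ray), 0 where there is no reading.
- eyes.camera_params(name): a dict with "mtx" (3x3 intrinsics, pixels), "world_to_cam" (4x4, takes a point from world to camera coordinates). Camera axes: x right, y up, looking along -z (the intrinsics and any distortion apply to the point x, -y, -z); pixel columns grow to the right and rows downward; lengths in m; the calibration is good to about 2 mm. A picture is of the moment at which its call begins: read the wrist's pose just before it. camera_params takes no time and is no camera call; for the wrist camera it gives the pose at the moment of the call.
- close_job(): hands the job in, once; it reports no verdict.
The state is a dict: "time": time; "joint_positions": joint angles; "qvel": joint speeds; "joint_torque": joint torques, N m; "tool_pos": TCP position; "ee_rot": TCP orientation; "wrist_force": force on the tool from outside, world axes, zero at the start; "wrist_torque": the same for the moment, N m; "width": finger opening in m.
Only numpy, scipy, OpenCV 4.12 (cv2) and the standard library are available. Lean on these libraries where they do the work, as an engineer would, in place of code of your own. Each camera call takes 0.05 s, during which the arm holds its last target. There are 200 camera calls.

## Working session

There is one attempt and no reset: what is moved stays moved. The work goes in short steps, Python scripts to look and compute and a shell command to move; the robot and the scene stay as the last step left them, time stands still between calls to the robot, and variables do not carry over. Pictures are saved under pics/ and viewed, about 8 in all and at most 12, crops included, and the job is handed in when it is done.

```bash
mkdir -p pics; cat > h.py <<'E'
import numpy as np, cv2
from bench import robot, eyes, close_job
def snap(n):
    p=eyes.camera_params(n); im,d=eyes.snapshot(n); return p,im[:,:,::-1].copy(),d
def pts(p,d):
    K=np.array(p["mtx"]);T=np.linalg.inv(np.array(p["world_to_cam"]))
    v,u=np.mgrid[:d.shape[0],:d.shape[1]]
    x=(u-K[0,2])/K[0,0]*d; y=(v-K[1,2])/K[1,1]*d
    return np.stack([x,-y,-d,np.ones_like(d)],-1)@T.T[:,:3]
def proj(p,X):
    K=np.array(p["mtx"]);c=np.array(p["world_to_cam"])@np.append(X,1)
    return K[0,0]*c[0]/-c[2]+K[0,2], K[1,1]*c[1]/c[2]+K[1,2]
E
python3 - <<'E'
from h import *
for n in("scene","side"):
    p,im,d=snap(n);cv2.imwrite(f"pics/{n}0.png",im);np.savez(f"{n}0.npz",im=im,d=d,P=pts(p,d))
    print(n,np.round(np.linalg.inv(np.array(p["world_to_cam"]))[:3,3],3))
o=robot.get_obs();print(o["time"],o["tool_pos"],o["ee_rot"],o["wrist_force"])
E
```

```text
scene [0.035 0.276 0.809]
side [ 0.142 -0.805  0.527]
0.1 [0.21282141 0.50662355 0.20444338] [-3.14139996e+00  1.94083948e-03  1.17302538e+00] [ 0.10100388 -0.55707688 -0.34220938]
```

View pics/scene0.png

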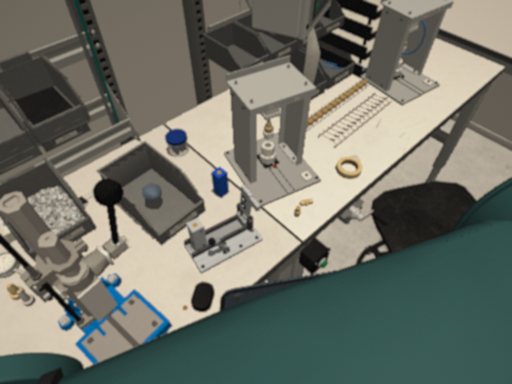

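View pics/side0.png

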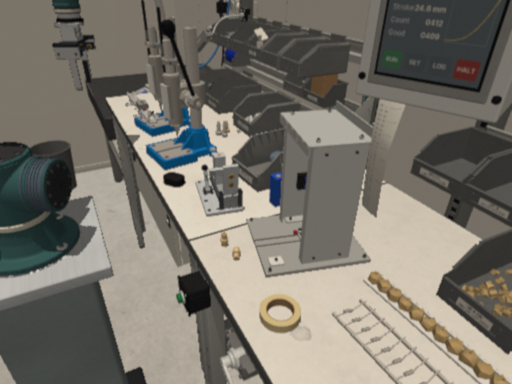

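The scene view shows the fixture near (223,240). An aluminium block stands in it at (197,233), with the leaf post at (245,205). The blue block at (220,181) is the look-alike. The earbud case is at (203,296), the fittings at (300,207) and the tape at (348,166). In the side view the fixture is near (217,190). I'll confirm with one enlarged crop and get the fixture's geometry from depth.

```bash
python3 - <<'E'
from h import *
a=np.load("scene0.npz");b=np.load("side0.npz")
c=cv2.resize(a["im"][170:320,160:320],None,fx=3.75,fy=3.75,interpolation=2)
e=cv2.resize(b["im"][140:225,185:260],None,fx=2.6,fy=2.6,interpolation=2)
W=np.zeros((563,800,3),np.uint8);W[:c.shape[0],:c.shape[1]]=c[:563];W[:e.shape[0],600:600+e.shape[1]]=e
cv2.imwrite("pics/crop1.png",W)
P=a["P"]
for (u,v) in[(197,233),(203,296),(220,172),(245,205),(225,258),(195,265),(260,236),(300,207)]:print(u,v,P[v,u].round(3))
# base plate top z 8..15mm
m=(abs(P[...,2]-.012)<.003); m[:200]=0;m[290:]=0;m[:,:175]=0;m[:,275:]=0
n,l,s,_=cv2.connectedComponentsWithStats(m.astype(np.uint8))
print(s[:8])
k=1+s[1:,4].argmax();Q=P[l==k][:,:2].astype(np.float32);r=cv2.minAreaRect(Q);print(r,cv2.boxPoints(r).round(4).tolist())
E
```

```text
197 233 [0.469 0.053 0.086]
203 296 [0.367 0.123 0.023]
220 172 [ 0.578 -0.105  0.086]
245 205 [ 0.451 -0.078  0.091]
225 258 [0.411 0.024 0.011]
195 265 [0.45  0.085 0.003]
260 236 [ 0.399 -0.08   0.013]
300 207 [ 0.382 -0.206  0.035]
[[     0      0    512    384 195461]
 [   193    200      5      3      5]
 [   257    200     18      6     47]
 [   199    208      7      5     11]
 [   243    214      4      6     11]
 [   195    217      1      1      1]
 [   192    218      2      2      2]
 [   236    219      1      1      1]]
((0.4322495460510254, -0.0009990781545639038), (0.1734912395477295, 0.056890819221735), 78.10978698730469) [[0.3865000009536743, -0.07999999821186066], [0.4422000050544739, -0.0917000025510788], [0.4779999852180481, 0.07800000160932541], [0.4223000109195709, 0.08969999849796295]]
```

View pics/crop1.png

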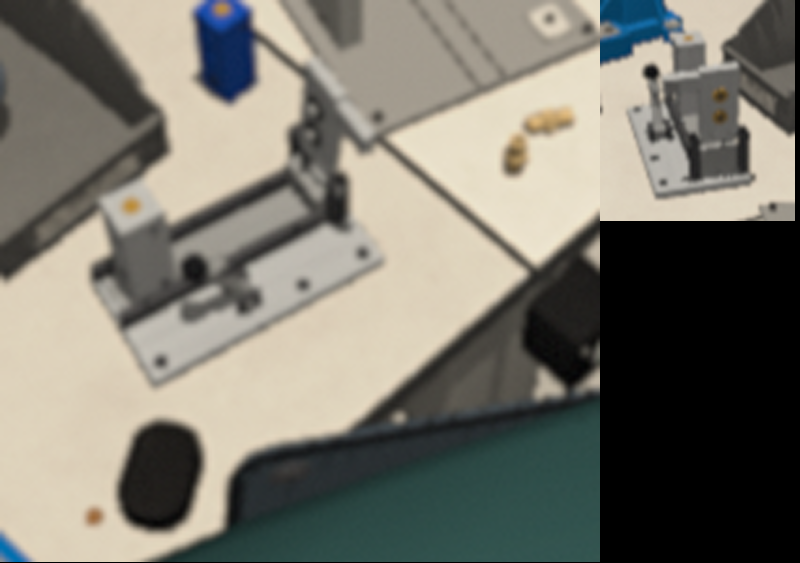

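The aluminium block stands in the cradle (crop (135,240)), and the blue one at (225,45) is the decoy outside it. The leaf leans back at about (330,120), and the latch leans with its ball at (195,268). Next I'll convert these into the fixture frame and check them against the given sizes.

```bash
cat >> h.py <<'E'
TH=np.radians(-11.89);O=np.array([.469,-.0073])
R=np.array([[np.cos(TH),-np.sin(TH)],[np.sin(TH),np.cos(TH)]])
def tof(P): q=P.copy(); q[...,:2]=(P[...,:2]-O)@R; return q*1000
def tow(f): f=np.array(f,float)/1000; return np.append(R@f[:2]+O,f[2])
E
python3 - <<'E'
from h import *
for n in("scene","side"):
    a=np.load(n+"0.npz");F=tof(a["P"]);im=a["im"]
    x,y,z=F[...,0],F[...,1],F[...,2]
    reg=(abs(x)<75)&(abs(y)<130)
    def s(nm,m):
        q=F[m&reg]
        if len(q)>3:print(n,nm,len(q),"min",np.percentile(q,3,0).round(1),"med",np.median(q,0).round(1),"max",np.percentile(q,97,0).round(1))
    s("blocktop",(z>96)&(z<104)&(y>20))
    s("block",(z>40)&(z<104)&(y>20)&(abs(x)<25))
    s("railtop",(abs(z-26)<2)&(abs(y)<40))
    s("plate",(abs(z-12)<2.5)&(x<-26))
    s("ball",(im.max(2)<45)&(z>45)&(x<-25)&(y>0))
    s("leaf",(z>70)&(y<-60))
    for z0 in range(60,140,10): s("leaf%d"%z0,(abs(z-z0)<5)&(y<-50))
E
```

```text
scene blocktop 161 min [-13.1  41.4  97.2] med [  0.4  55.6 100.4] max [ 16.   69.4 103.1]
scene block 379 min [-13.9  40.8  42.5] med [-10.9  57.   89.3] max [ 15.6  70.3 102.5]
scene railtop 152 min [-50.2 -37.8  24.1] med [-14.   -3.2  26.2] max [27.1 37.2 27.9]
scene plate 821 min [-63.3 -81.7  10. ] med [-45.6   4.9  12.3] max [-27.2  80.2  14.3]
scene ball 26 min [-49.9  35.2  73. ] med [-46.2  39.9  79.7] max [-41.4  43.9  84.4]
scene leaf 335 min [-46.6 -86.4  74.6] med [ -6.6 -77.6 120.5] max [ 21.1 -71.2 135.9]
scene leaf60 60 min [-26.2 -80.5  56.3] med [-11.2 -72.2  60.4] max [ 32.3 -68.1  64.1]
scene leaf70 26 min [-13.6 -80.7  65.7] med [ -3.4 -72.6  69.7] max [ 20.9 -71.2  74.3]
scene leaf80 24 min [-14.7 -80.9  75.6] med [ -6.9 -73.6  78.6] max [ 18.3 -69.8  84. ]
scene leaf90 43 min [-15.1 -80.9  85.1] med [  1.8 -73.8  89.7] max [ 21.  -68.5  94.5]
scene leaf100 23 min [-14.8 -81.6  95.7] med [ -9.1 -75.5 100.5] max [ 18.8 -73.7 104.8]
scene leaf110 34 min [-14.2 -77.9 105.7] med [  2.7 -75.2 110.6] max [ 20.8 -70.5 114.4]
scene leaf120 53 min [-47.5 -84.2 115.5] me
[... 650 characters left out ...]
ide leaf60 83 min [-24.7 -85.7  55.7] med [  5.4 -81.5  60.1] max [ 32.4 -72.7  64.8]
side leaf70 47 min [-13.5 -85.8  65.3] med [  0.9 -83.9  69.8] max [ 21.2 -81.   74.7]
side leaf80 52 min [-13.8 -89.2  75.3] med [  3.  -85.1  80.6] max [ 21.1 -82.2  84.7]
side leaf90 53 min [-13.5 -88.4  85.8] med [  3.  -85.6  89.8] max [ 20.8 -83.7  94.5]
side leaf100 53 min [-13.9 -90.6  96. ] med [  4.8 -86.8 100.3] max [ 23.8 -83.8 104.9]
side leaf110 62 min [-38.5 -91.4 105.4] med [  0.7 -87.8 111. ] max [ 23.6 -84.7 114.2]
side leaf120 106 min [-44.8 -91.6 115.2] med [-11.  -88.9 119.9] max [ 22.5 -86.6 124.5]
side leaf130 129 min [-44.8 -92.1 125.4] med [ -9.3 -88.7 130.4] max [ 21.3 -82.1 134.7]
```

```bash
python3 - <<'E'
from h import *
H=np.zeros((12,14))-1
for n in("scene","side"):
    P=np.load(n+"0.npz")["P"].reshape(-1,3)
    i=((P[:,0]-.1)/.05).astype(int);j=((P[:,1]+.25)/.05).astype(int)
    ok=(P[:,0]>.1)&(P[:,1]>-.25)&(i<12)&(j<14)&(P[:,2]<.6)
    np.maximum.at(H,(i[ok],j[ok]),P[ok,2])
print("cols y from -.25, rows x from .1, cm")
for k in range(12):print("%.2f"%(.1+.05*k),(H[k]*100).round().astype(int))
E
```

```text
cols y from -.25, rows x from .1, cm
0.10 [-100    0    0   14   20    2    0    0   60   60   60   58  -89  -89]
0.15 [-100    0    0    0    0    0    0    0    0  -89  -89   58  -89   35]
0.20 [-100 -100 -100 -100 -100 -100 -100  -89  -89  -89  -89  -89  -89   35]
0.25 [  -7   -7 -100 -100 -100 -100  -90  -89  -89  -89  -89  -89  -89  -89]
0.30 [1 1 1 1 1 1 1 3 1 0 0 3 3 0]
0.35 [ 4  3  1  1  1  1  3  3 41  4  4  4  3  0]
0.40 [ 2  1  1 14  3  9  2  0 42 42 36 44  4  0]
0.45 [ 2  2 13 14  3 10 10  1 31 32 39 39 23  0]
0.50 [28 28  1  1  1  1  5  5 20 20 39 39 23  1]
0.55 [28 29  9  9  8  5  5  9  1  2  3  0  0  1]
0.60 [30 28  1  1 11  6  6 11  1  0  0  0  6  6]
0.65 [30  1  1  1 11  7  7 11  1 13 10 13 13  5]
```

```bash
cat > plan.py <<'E'
from h import *
from scipy.spatial.transform import Rotation as Ro
def down(yaw): return Ro.from_euler("xyz",[np.pi,0,yaw])
def rows(p0,y0,wps):
    R0=down(y0)
    for p,y in wps:
        print((R0.inv()*down(y)).as_rotvec(degrees=True).round(1).tolist(),(R0.inv().apply(np.array(p)-p0)*1000).round(0).tolist())
def fix(o=None):
    "tool pose in fixture frame"
    o=o or robot.get_obs();return tof(np.array(o["tool_pos"])),np.degrees(np.array(o["ee_rot"])).round(2),np.degrees(TH)
E
python3 - <<'E'
from plan import *
p0=np.array([.2128,.5066,.2050]);y0=1.173
pol=lambda r,a,z:np.array([r*np.cos(np.radians(a)),r*np.sin(np.radians(a)),z])
w=[(pol(r,67.2,.205),y0) for r in(.505,.455,.405,.355,.30)]
rows(p0,y0,w);print()
p0=w[-1][0];w=[(pol(.30,67.2-k*8,.205),y0-np.radians(8*k)) for k in range(1,6)];rows(p0,y0,w);print()
p0,y0=w[-1];w=[(pol(.30,27.2-k*7,.205),y0-np.radians(8*k)) for k in range(1,6)];rows(p0,y0,w);print(w[-1])
E
```

```text
[0.0, 0.0, 0.0] [-44.0, 0.0, 0.0]
[0.0, 0.0, 0.0] [-94.0, 0.0, 0.0]
[0.0, 0.0, 0.0] [-144.0, 0.0, 0.0]
[0.0, 0.0, 0.0] [-194.0, 0.0, 0.0]
[0.0, 0.0, 0.0] [-249.0, 0.0, 0.0]

[0.0, -0.0, 8.0] [-3.0, 42.0, 0.0]
[0.0, -0.0, 16.0] [-12.0, 83.0, 0.0]
[0.0, -0.0, 24.0] [-26.0, 122.0, 0.0]
[0.0, -0.0, 32.0] [-46.0, 159.0, 0.0]
[0.0, -0.0, 40.0] [-70.0, 193.0, 0.0]

[0.0, -0.0, 8.0] [-2.0, 37.0, 0.0]
[0.0, -0.0, 16.0] [-9.0, 73.0, 0.0]
[0.0, -0.0, 24.0] [-20.0, 108.0, 0.0]
[0.0, -0.0, 32.0] [-35.0, 141.0, 0.0]
[-0.0, -0.0, 40.0] [-54.0, 172.0, 0.0]
(array([ 0.29722435, -0.04071467,  0.205     ]), np.float64(-0.22326340159546354))
```

```bash
python3 -m jog '[[[0,0,0],[-44,0,0],1],[[0,0,0],[-94,0,0],1],[[0,0,0],[-144,0,0],1],[[0,0,0],[-194,0,0],1],[[0,0,0],[-249,0,0],1]]'
python3 -m jog '[[[0,0,8],[-3,42,0],1],[[0,0,16],[-12,83,0],1],[[0,0,24],[-26,122,0],1],[[0,0,32],[-46,159,0],1],[[0,0,40],[-70,193,0],1]]'
python3 -m jog '[[[0,0,8],[-2,37,0],1],[[0,0,16],[-9,73,0],1],[[0,0,24],[-20,108,0],1],[[0,0,32],[-35,141,0],1],[[0,0,39],[-54,172,0],1]]'
python3 -c "
from plan import *
print(fix(), robot.get_obs()['joint_positions'])"
```

```text
time: 0.6
tool_pos: [0.1175, 0.2801, 0.2047]
ee_rot: [-3.142, 0.001, 1.173]
wrist_force: [2.5, -0.1, 1.2]
width: 0.0573
time: 1.1
tool_pos: [0.27, 0.1414, 0.2051]
ee_rot: [-3.141, -0.0, 0.469]
wrist_force: [1.1, -0.3, 0.1]
width: 0.0176
time: 1.6
tool_pos: [0.2997, -0.0363, 0.205]
ee_rot: [-3.141, 0.0, -0.211]
wrist_force: [0.5, -0.1, -0.4]
width: 0.0005
(array([-159.67603723,  -63.25302267,  205.03170677]), array([-1.7999e+02,  2.0000e-02, -1.2100e+01]), np.float64(-11.890000000000002)) [-3.09257026e-01 -4.94497026e-01  1.85107021e+00  1.28320753e-04
  1.78543753e+00 -9.80246604e-02]
```

```bash
python3 -m jog '[[[0,0,0],[32,-31,0],1],[[0,0,0],[64,-62,0],1],[[0,0,0],[96,-93,0],1],[[0,0,0],[128,-124,0],1],[[0,0,0],[160,-155,0],1]]'
python3 -m jog '[[[0,0,0],[0,0,0],1]]'
python3 - <<'E'
from plan import *
print(fix())
p,im,d=snap("wrist");cv2.imwrite("pics/w1.png",im);np.savez("w1.npz",im=im,d=d,P=pts(p,d))
F=tof(pts(p,d));x,y,z=F[...,0],F[...,1],F[...,2]
def s(nm,m):
    q=F[m&(d>0)]
    if len(q)>3:print(nm,len(q),"min",np.percentile(q,1,0).round(1),"med",np.median(q,0).round(1),"max",np.percentile(q,99,0).round(1))
reg=(abs(x)<75)&(abs(y)<130)
s("blocktop",(abs(z-100)<3)&reg);s("plate",(abs(z-12)<2.5)&reg);s("railtop",(abs(z-26)<2)&reg&(abs(x)<35))
s("ball",(im.max(2)<45)&(z>45)&(z<95)&reg&(x<-25))
E
```

```text
time: 2.1
tool_pos: [0.4894, 0.085, 0.2048]
ee_rot: [3.141, 0.001, -0.206]
wrist_force: [0.2, -1.4, -0.1]
width: 0.0004
time: 2.2
tool_pos: [0.4906, 0.0863, 0.2023]
ee_rot: [3.141, 0.005, -0.203]
wrist_force: [-0.3, 0.0, 0.2]
width: 0.0005
(array([  1.83369723,  96.02559055, 202.25666583]), array([179.99,   0.27, -11.63]), np.float64(-11.890000000000002))
blocktop 208 min [-14.4 -73.1  97. ] med [  0.8  68.5 100.3] max [ 14.4  71.9 102.4]
plate 2202 min [-64.7 -37.4   9.9] med [-43.   46.6  12.3] max [29.3 87.  14.1]
railtop 454 min [-31.2   9.7  24.3] med [-7.4 62.4 26.4] max [24.3 85.8 27.9]
ball 140 min [-48.   33.8  76.9] med [-41.1  40.9  81.3] max [-34.8  46.8  84.3]
```

View pics/w1.png

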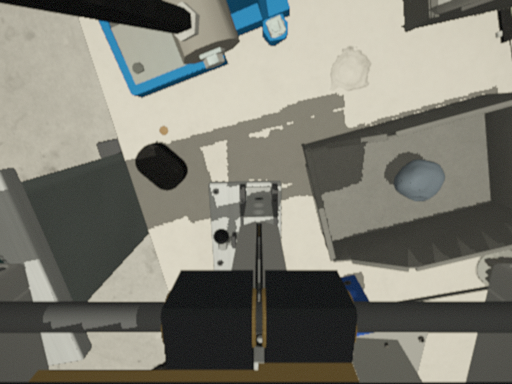

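The wrist view agrees with the fixture estimate: plate x is -65..29 and its end is at y ≈ 86. The ball is at (221,237), which is about fixture (-41,40,75). The block's +y face is at y ≈ 71. I'll go down behind the block and push it over.

```bash
python3 -m jog '[[[0,0,0],[0,0,30],1],[[0,0,0],[0,0,60],1],[[0,0,0],[-1,0,90],1],[[0,0,0],[-1,0,112],1],[[0,0,0],[-1,0,112],1]]'
python3 -m jog '[[[0,0,0],[0,5,0],1],[[0,0,0],[0,10,0],1],[[0,0,0],[0,14,0],1],[[0,0,0],[0,18,0],1],[[0,0,0],[0,22,0],1]]'
python3 -m jog '[[[0,0,0],[0,4,0],1],[[0,0,0],[0,8,0],1],[[0,0,0],[0,12,0],1],[[0,0,0],[0,16,0],1],[[0,0,0],[0,20,0],1]]'
python3 - <<'E'
from plan import *
print(fix())
p,im,d=snap("side");cv2.imwrite("pics/s2.png",cv2.resize(im[120:240,150:310],None,fx=4,fy=4))
E
```

```text
time: 2.75
tool_pos: [0.4834, 0.0836, 0.0901]
ee_rot: [3.139, 0.007, -0.207]
wrist_force: [-0.8, -0.7, -0.6]
width: 0.0008
time: 3.25
tool_pos: [0.4833, 0.0625, 0.0944]
ee_rot: [-3.141, -0.002, -0.206]
wrist_force: [-0.1, -0.1, -0.1]
width: 0.0004
time: 3.75
tool_pos: [0.4785, 0.0429, 0.0933]
ee_rot: [3.141, 0.0, -0.206]
wrist_force: [-1.2, -0.7, -0.3]
width: 0.0004
(array([-1.01175723, 51.09966606, 93.31483123]), array([ 1.7999e+02,  2.0000e-02, -1.1790e+01]), np.float64(-11.890000000000002))
```

View pics/s2.png

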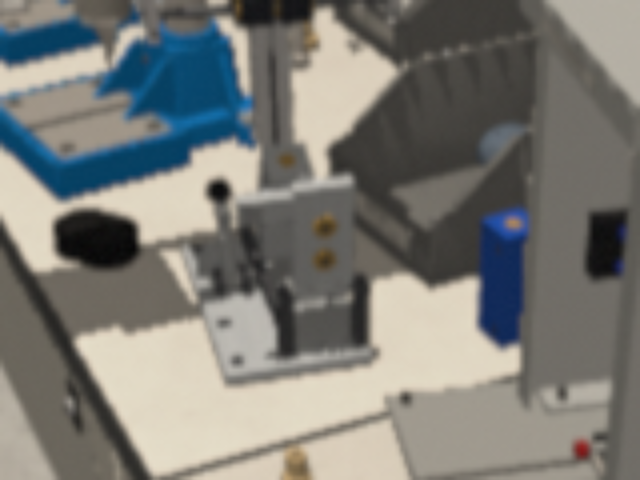

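The side view shows the fingers against the block, with its top at (287,160) in front of them. The leaf is still leaning back at (320,240). I'll keep pushing.

```bash
python3 -m jog '[[[0,0,0],[0,4,0],1],[[0,0,0],[0,8,0],1],[[0,0,0],[0,12,0],1],[[0,0,0],[0,16,0],1],[[0,0,0],[0,18,0],1]]'
python3 -m jog '[[[0,0,0],[0,0,0],1],[[0,0,0],[0,0,0],1],[[0,0,0],[0,0,0],1]]'
python3 - <<'E'
from plan import *
print(fix())
p,im,d=snap("scene");cv2.imwrite("pics/sc3.png",cv2.resize(im[180:280,160:290],None,fx=5,fy=5));np.savez("sc3.npz",im=im,d=d)
F=tof(pts(p,d));x,y,z=F[...,0],F[...,1],F[...,2]
for nm,m in(("lying",(abs(z-46)<4)&(abs(x)<20)&(abs(y)<65)),("tall",(z>75)&(z<108)&(abs(x)<20)&(abs(y)<70))):
    q=F[m];print(nm,len(q));
    if len(q):print(np.percentile(q,3,0).round(1),np.median(q,0).round(1),np.percentile(q,97,0).round(1))
E
```

```text
time: 4.3
tool_pos: [0.475, 0.0253, 0.0935]
ee_rot: [-3.142, -0.0, -0.206]
wrist_force: [0.5, -0.1, -0.5]
width: 0.0001
time: 4.6
tool_pos: [0.4751, 0.0258, 0.0935]
ee_rot: [-3.141, -0.0, -0.206]
wrist_force: [-0.6, -0.4, -0.4]
width: 0.0006
(array([-0.8752137 , 33.63827349, 93.46885763]), array([-179.99,   -0.  ,  -11.78]), np.float64(-11.890000000000002))
lying 305
[-11.5 -43.9  42.7] [-0.3  2.5 46.3] [14.  38.  48.8]
tall 7
[  1.  -69.9  83.5] [  3.7 -68.7  86.8] [  9.1  23.  103.5]
```

View pics/sc3.png

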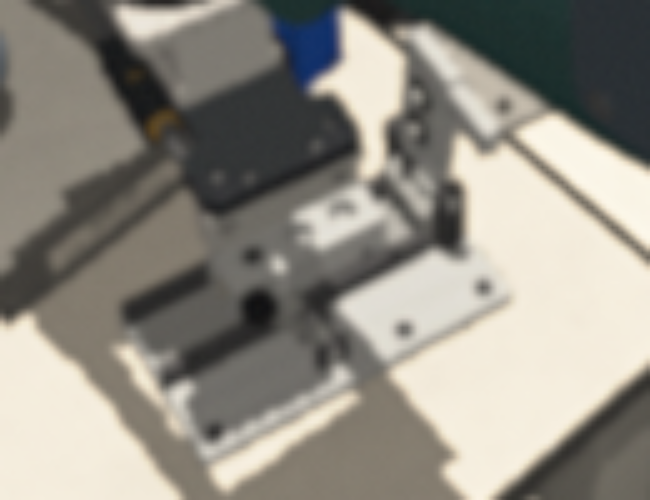

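The block has fallen into the cradle: its top is at z 46, it spans y -44 to about 40, and the port is visible at (343,208). Next I'll back off, go down behind it and slide it home.

```bash
python3 -m jog '[[[0,0,0],[1,-10,0],1],[[0,0,0],[1,-20,0],1],[[0,0,0],[1,-30,0],1],[[0,0,0],[1,-30,25],1],[[0,0,0],[1,-30,45],1]]'
python3 -m jog '[[[0,0,0],[0,0,16],1],[[0,0,0],[0,0,16],1],[[0,0,0],[0,6,16],1],[[0,0,0],[0,12,16],1]]'
python3 -m jog '[[[0,0,0],[0,3,0],1],[[0,0,0],[0,6,0],1],[[0,0,0],[0,9,0],1],[[0,0,0],[0,12,0],1],[[0,0,0],[0,15,0],1]]'
python3 -c "
from plan import *
print(fix())"
```

```text
time: 5.15
tool_pos: [0.4827, 0.0561, 0.0482]
ee_rot: [-3.141, -0.001, -0.204]
wrist_force: [1.1, -0.3, -0.5]
width: 0.0006
time: 5.55
tool_pos: [0.4806, 0.043, 0.0337]
ee_rot: [-3.141, -0.002, -0.205]
wrist_force: [0.4, -0.5, 1.0]
width: 0.0005
time: 6.05
tool_pos: [0.4769, 0.0284, 0.0329]
ee_rot: [-3.141, -0.001, -0.206]
wrist_force: [0.4, 2.9, 2.0]
width: 0.0005
(array([ 0.37600497, 36.57886797, 32.8718839 ]), array([-1.7996e+02, -5.0000e-02, -1.1790e+01]), np.float64(-11.890000000000002))
```

Small steps from here until the force rises against the stop.

```bash
python3 -m jog '[[[0,0,0],[0,2,0],1],[[0,0,0],[0,4,0],1]]'
python3 -m jog '[[[0,0,0],[0,2,0],1],[[0,0,0],[0,2,0],1]]'
python3 -m jog '[[[0,0,0],[0,1,0],1],[[0,0,0],[0,1,0],1]]'
python3 -c "
from plan import *
print(fix())"
```

```text
time: 6.25
tool_pos: [0.4758, 0.0245, 0.0325]
ee_rot: [-3.141, -0.0, -0.206]
wrist_force: [1.1, 4.6, 2.2]
width: 0.0005
time: 6.45
tool_pos: [0.4757, 0.0245, 0.0326]
ee_rot: [-3.137, 0.0, -0.206]
wrist_force: [0.4, 7.3, 2.3]
width: 0.0002
time: 6.65
tool_pos: [0.4755, 0.0245, 0.0326]
ee_rot: [-3.135, 0.0, -0.206]
wrist_force: [1.9, 9.5, 1.3]
width: 0.0004
(array([-0.1356982 , 32.43401748, 32.56799085]), array([-1.7963e+02,  2.0000e-02, -1.1780e+01]), np.float64(-11.890000000000002))
```

The position holds at 32.4 while the force grows, so it is probably at the stop. I'll press a bit harder to confirm, then back off and check.

```bash
python3 -m jog '[[[0,0,0],[0,2,0],1],[[0,0,0],[0,4,0],1],[[0,0,0],[0,4,0],1]]'
python3 -m jog '[[[0,0,0],[0,-10,0],1],[[0,0,0],[0,-18,0],1],[[0,0,0],[0,-18,-40],1],[[0,0,0],[0,-18,-85],1],[[0,0,0],[0,-18,-125],1]]'
python3 - <<'E'
from plan import *
print(fix())
p,im,d=snap("wrist")
F=tof(pts(p,d));x,y,z=F[...,0],F[...,1],F[...,2]
def s(nm,m):
    q=F[m&(d>0)]
    if len(q)>3:print(nm,len(q),"min",np.percentile(q,2,0).round(1),"med",np.median(q,0).round(1),"max",np.percentile(q,98,0).round(1))
reg=(abs(x)<75)&(abs(y)<130)
s("blockend",(abs(z-46)<3)&reg&(abs(x)<18)&(y>-60));s("railtop",(abs(z-26)<2)&reg&(abs(x)<35));s("plate",(abs(z-12)<2)&reg)
s("ball",(im.max(2)<45)&(z>45)&(z<95)&reg&(x<-25))
p,im,d=snap("scene");cv2.imwrite("pics/sc4.png",cv2.resize(im[180:280,160:290],None,fx=5,fy=5))
E
```

```text
time: 6.95
tool_pos: [0.4749, 0.0244, 0.0327]
ee_rot: [-3.127, 0.001, -0.205]
wrist_force: [2.2, 19.3, 2.4]
width: 0.0005
time: 7.45
tool_pos: [0.4776, 0.0346, 0.1586]
ee_rot: [3.14, 0.001, -0.206]
wrist_force: [0.2, -0.8, 1.1]
width: 0.0002
(array([ -0.25193945,  42.73422256, 158.57965093]), array([ 1.7988e+02,  5.0000e-02, -1.1820e+01]), np.float64(-11.890000000000002))
blockend 422 min [-14.5   7.4  44.5] med [-0.2 16.5 46.4] max [14.  24.  47.8]
railtop 1190 min [-24.6 -13.3  24.6] med [16.6 40.7 26.4] max [25.6 83.8 27.8]
plate 3934 min [-63.8 -62.8  10.7] med [-40.6  33.5  12.3] max [29.8 85.2 13.7]
ball 230 min [-48.7  31.9  77. ] med [-41.2  39.9  81.4] max [-34.5  46.2  83.8]
```

View pics/sc4.png

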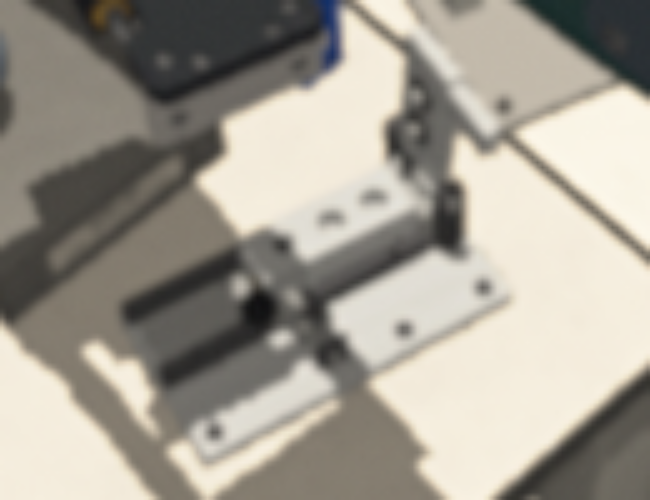

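The block lies flat with both ports up at (330,217) and (373,197), close to the leaf end. It did not move under 19 N, so it is home. The leaf and latch are still open. Next I'll go behind the leaf on the tongue side.

```bash
python3 -m jog '[[[0,0,0],[-6,25,-8],1],[[0,0,0],[-14,60,-8],1],[[0,0,0],[-22,95,-8],1],[[0,0,0],[-27,125,-8],1],[[0,0,0],[-30,146,-8],1]]'
python3 -m jog '[[[0,0,0],[0,0,0],1],[[0,0,0],[0,0,0],1]]'
python3 - <<'E'
from plan import *
print(fix())
p,im,d=snap("side");cv2.imwrite("pics/s5.png",cv2.resize(im[90:240,150:340],None,fx=4,fy=4))
F=tof(pts(p,d));x,y,z=F[...,0],F[...,1],F[...,2]
for z0 in(105,115,125):
    q=F[(abs(z-z0)<4)&(x>-50)&(x<-20)&(y<-60)&(y>-98)];print(z0,len(q),np.median(q,0).round(1),q[:,1].min() if len(q) else 0)
E
```

```text
time: 8.05
tool_pos: [0.4171, -0.1034, 0.1641]
ee_rot: [3.14, 0.003, -0.208]
wrist_force: [-0.6, -0.1, 0.3]
width: 0.0003
time: 8.25
tool_pos: [0.4183, -0.1017, 0.1645]
ee_rot: [-3.141, 0.002, -0.207]
wrist_force: [-0.0, 0.0, 0.7]
width: 0.0003
(array([ -30.15982819, -102.77147408,  164.48914396]), array([-1.7999e+02,  1.0000e-01, -1.1880e+01]), np.float64(-11.890000000000002))
105 0 [nan nan nan] 0
115 22 [-32.  -89.8 116.9] -91.54456265046265
125 35 [-32.9 -89.9 124.7] -91.8767174943671
  return _methods._mean(a, axis=axis, dtype=dtype,
  ret = um.true_divide(
```

View pics/s5.png

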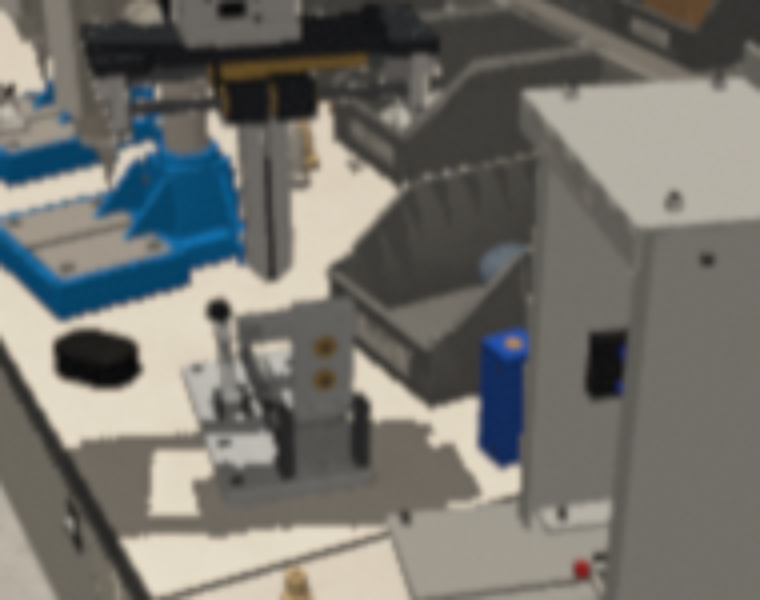

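The finger tip at (270,275) is clear behind the tongue, and the tongue face is at y ≈ -90. I'll go down and push the leaf over along its arc.

```bash
python3 -m jog '[[[0,0,0],[0,2,12],1],[[0,0,0],[0,2,30],1],[[0,0,0],[0,2,45],1],[[0,0,0],[0,2,45],1]]'
python3 -m jog '[[[0,0,0],[0,-10,0],1],[[0,0,0],[0,-20,0],1],[[0,0,0],[0,-29,0],1],[[0,0,0],[0,-35,0],1],[[0,0,0],[0,-42,2],1]]'
python3 -m jog '[[[0,0,0],[0,-6,2],1],[[0,0,0],[0,-12,5],1],[[0,0,0],[0,-18,8],1],[[0,0,0],[0,-23,12],1],[[0,0,0],[0,-28,17],1]]'
python3 - <<'E'
from plan import *
print(fix())
p,im,d=snap("scene");cv2.imwrite("pics/sc6.png",cv2.resize(im[170:280,160:290],None,fx=5,fy=5))
E
```

```text
time: 8.7
tool_pos: [0.4166, -0.102, 0.1171]
ee_rot: [-3.141, 0.006, -0.204]
wrist_force: [-0.5, 0.5, 0.3]
width: 0.0006
time: 9.2
tool_pos: [0.4276, -0.0618, 0.1193]
ee_rot: [3.141, -0.002, -0.205]
wrist_force: [-1.0, -1.3, 0.0]
width: 0.0002
time: 9.7
tool_pos: [0.4329, -0.0343, 0.1013]
ee_rot: [-3.141, -0.0, -0.206]
wrist_force: [-1.2, -0.2, 0.7]
width: 0.0005
(array([-29.77108379, -33.87994483, 101.26348518]), array([-179.96,   -0.  ,  -11.79]), np.float64(-11.890000000000002))
```

View pics/sc6.png

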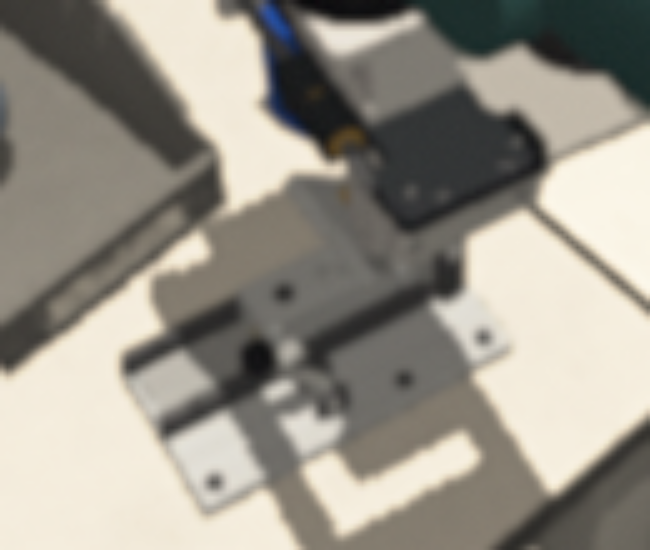

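The leaf has swung over to about 0.7 rad, with its edge running from (290,185) to (375,265). The latch ball at (257,357) is still leaning. Carrying on down.

```bash
python3 -m jog '[[[0,0,0],[0,-4,7],1],[[0,0,0],[0,-8,12],1],[[0,0,0],[0,-11,18],1],[[0,0,0],[0,-14,24],1],[[0,0,0],[0,-16,29],1]]'
python3 -m jog '[[[0,0,0],[0,-1,4],1],[[0,0,0],[0,-2,7],1],[[0,0,0],[0,-3,9],1],[[0,0,0],[0,-3,11],1],[[0,0,0],[0,-3,11],1]]'
python3 -c "
from plan import *
print(fix())"
```

```text
time: 10.25
tool_pos: [0.4363, -0.0191, 0.0719]
ee_rot: [-3.142, -0.001, -0.206]
wrist_force: [1.6, -0.4, 1.8]
width: 0.0007
time: 10.75
tool_pos: [0.4363, -0.0162, 0.0611]
ee_rot: [-3.141, 0.001, -0.206]
wrist_force: [0.3, 0.8, -0.7]
width: 0.0002
(array([-30.16032782, -15.4682249 ,  61.06667481]), array([-1.7998e+02,  5.0000e-02, -1.1800e+01]), np.float64(-11.890000000000002))
```

Now pressing down gently until the force rises.

```bash
python3 -m jog '[[[0,0,0],[0,-2,2],1],[[0,0,0],[0,-2,3],1],[[0,0,0],[0,-2,3],1]]'
python3 -m jog '[[[0,0,0],[0,0,1],1],[[0,0,0],[0,0,2],1],[[0,0,0],[0,0,2],1]]'
python3 -m jog '[[[0,0,0],[0,0,1],1],[[0,0,0],[0,0,2],1],[[0,0,0],[0,0,2],1]]'
python3 -c "
from plan import *
print(fix())"
```

```text
time: 11.05
tool_pos: [0.4369, -0.0142, 0.0583]
ee_rot: [-3.141, 0.0, -0.206]
wrist_force: [-0.2, -0.5, 0.0]
width: 0.0002
time: 11.35
tool_pos: [0.437, -0.0142, 0.0581]
ee_rot: [-3.141, 0.0, -0.206]
wrist_force: [-3.8, 0.4, 9.7]
width: 0.0004
time: 11.65
tool_pos: [0.4371, -0.0142, 0.0578]
ee_rot: [-3.141, -0.0, -0.206]
wrist_force: [-7.3, 0.5, 18.3]
width: 0.0008
(array([-29.76670694, -13.32402971,  57.83510868]), array([-1.7998e+02, -2.0000e-02, -1.1780e+01]), np.float64(-11.890000000000002))
```

The finger stops at z 57.8 mm under 18 N, which matches the 58 mm given for the closed leaf. Next I'll rise over the latch, come down on its +y side and push the ball.

```bash
python3 -m jog '[[[0,0,0],[0,0,-25],1],[[0,0,0],[0,0,-66],1],[[0,0,0],[-5,-35,-66],1],[[0,0,0],[-12,-80,-66],1],[[0,0,0],[-12,-83,-66],1]]'
python3 -m jog '[[[0,0,0],[0,0,0],1],[[0,0,0],[0,0,0],1]]'
python3 - <<'E'
from plan import *
print(fix())
p,im,d=snap("side");np.savez("s7.npz",im=im,d=d);q,im2,d2=snap("wrist")
F=tof(pts(q,d2));x,y,z=F[...,0],F[...,1],F[...,2]
m=(im2.max(2)<45)&(z>45)&(z<95)&(x<-25)&(x>-60)&(y>0)&(y<70)
print("ball",m.sum(),np.percentile(F[m],[2,50,98],axis=0).round(1).tolist())
m=(abs(x)<19)&(abs(y-(-10))<25)&(z>40);print("leaftop",m.sum(),np.percentile(F[m],[2,50,98],axis=0).round(1).tolist() if m.any() else "")
c=cv2.resize(im[130:220,170:270],None,fx=4,fy=4);e=im2[180:384,150:350]
e=cv2.resize(e,(400,360));cv2.imwrite("pics/s7.png",np.hstack([c,e]))
E
```

```text
time: 12.15
tool_pos: [0.4421, 0.0732, 0.1207]
ee_rot: [-3.139, 0.0, -0.201]
wrist_force: [-0.5, -1.1, -0.9]
width: 0.0003
time: 12.35
tool_pos: [0.442, 0.0687, 0.12]
ee_rot: [3.141, 0.001, -0.206]
wrist_force: [-0.0, 0.5, -0.4]
width: 0.0002
(array([-42.1064903 ,  68.77749157, 120.02650809]), array([ 1.7996e+02,  5.0000e-02, -1.1810e+01]), np.float64(-11.890000000000002))Traceback (most recent call last):
  File "<stdin>", line 6, in <module>
    return _quantile_unchecked(
        a, q, axis, out, overwrite_input, method, keepdims, weights)
    return _ureduce(a,
                    func=_quantile_ureduce_func,
    ...<5 lines>...
                    overwrite_input=overwrite_input,
                    method=method)
    r = func(a, **kwargs)
    result = _quantile(arr,
                       quantiles=q,
    ...<2 lines>...
                       out=out,
                       weights=wgt)
    slices_having_nans = np.isnan(arr[-1, ...])
                                  ~~~^^^^^^^^^
IndexError: index -1 is out of bounds for axis 0 with size 0
```

```bash
python3 - <<'E'
from plan import *
a=np.load("s7.npz");im,d=a["im"],a["d"];F=tof(pts(eyes.camera_params("side"),d));x,y,z=F[...,0],F[...,1],F[...,2]
m=(abs(x)<19)&(y>-70)&(y<10)&(z>50)&(z<90)
for lo in range(-70,10,16):
    k=m&(y>=lo)&(y<lo+16)
    if k.any():print("leaf",lo,k.sum(),np.median(z[k]).round(1))
k=(im.max(2)<45)&(z>60)&(z<95)&(x<-25)&(x>-60)&(y>0)&(y<60);print("ball",k.sum(),np.median(F[k],0).round(1) if k.any() else "")
cv2.imwrite("pics/s7.png",cv2.resize(im[90:220,150:290],None,fx=4.5,fy=4.5))
E
```

```text
leaf -70 51 57.8
leaf -54 46 58.4
leaf -38 47 58.4
leaf -22 36 58.1
leaf -6 24 57.9
ball 13 [-41.6  29.4  78.5]
```

View pics/s7.png

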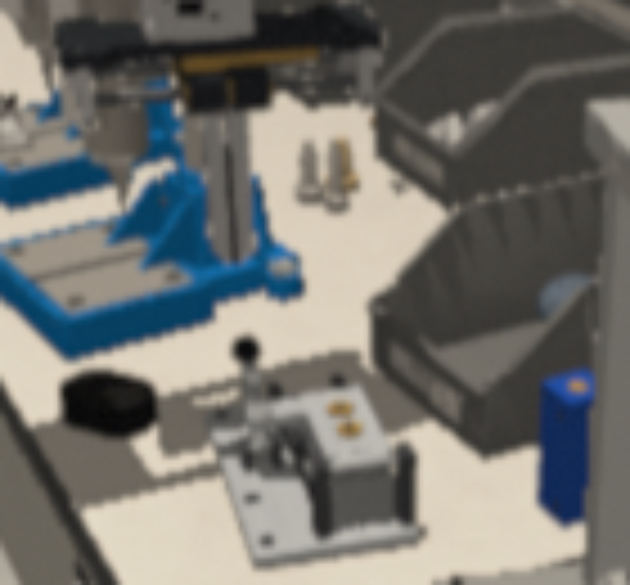

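The leaf is level at z 58 (brass plugs at (342,420)) and the latch ball at (246,350) still leans. I'll go down behind the ball and push it upright.

```bash
python3 -m jog '[[[0,0,0],[0,0,25],1],[[0,0,0],[0,0,50],1],[[0,0,0],[0,0,50],1],[[0,0,0],[0,7,50],1],[[0,0,0],[0,14,50],1]]'
python3 -m jog '[[[0,0,0],[0,5,0],1],[[0,0,0],[0,10,0],1],[[0,0,0],[0,15,0],1],[[0,0,0],[0,20,0],1],[[0,0,0],[0,24,0],1]]'
python3 -m jog '[[[0,0,0],[0,2,0],1],[[0,0,0],[0,4,0],1],[[0,0,0],[0,4,0],1]]'
python3 -c "
from plan import *
print(fix())"
```

```text
time: 12.95
tool_pos: [0.4403, 0.0548, 0.0719]
ee_rot: [-3.141, -0.002, -0.206]
wrist_force: [0.3, 2.2, 1.4]
width: 0.0006
time: 13.45
tool_pos: [0.4345, 0.0315, 0.0706]
ee_rot: [3.141, -0.0, -0.206]
wrist_force: [2.0, 0.8, 1.1]
width: 0.0005
time: 13.75
tool_pos: [0.4335, 0.0279, 0.0703]
ee_rot: [3.141, 0.0, -0.206]
wrist_force: [0.2, -0.4, -0.1]
width: 0.0005
(array([-42.01982326,  27.10132965,  70.29911189]), array([ 1.7998e+02,  2.0000e-02, -1.1800e+01]), np.float64(-11.890000000000002))
```

```bash
python3 -m jog '[[[0,0,0],[0,1,0],1],[[0,0,0],[0,2,0],1],[[0,0,0],[0,2,0],1]]'
python3 -m jog '[[[0,0,0],[0,1,0],1],[[0,0,0],[0,2,0],1],[[0,0,0],[0,2,0],1]]'
python3 -m jog '[[[0,0,0],[0,1,0],1],[[0,0,0],[0,2,0],1],[[0,0,0],[0,2,0],1]]'
python3 -c "
from plan import *
print(fix())"
```

```text
time: 14.05
tool_pos: [0.4333, 0.0267, 0.0704]
ee_rot: [-3.14, 0.0, -0.206]
wrist_force: [1.3, 2.3, 0.9]
width: 0.0006
time: 14.35
tool_pos: [0.4332, 0.0263, 0.0705]
ee_rot: [-3.137, -0.0, -0.205]
wrist_force: [0.7, 7.2, -0.3]
width: 0.0007
time: 14.65
tool_pos: [0.4332, 0.0261, 0.0706]
ee_rot: [-3.133, -0.0, -0.205]
wrist_force: [1.5, 11.7, -0.5]
width: 0.0005
(array([-41.93504466,  25.27421081,  70.55735725]), array([-1.795e+02, -1.000e-02, -1.175e+01]), np.float64(-11.890000000000002))
```

The latch is on its hard stop: 11.7 N with no movement, and TCP y is 25.3 against about 26 predicted. I'll retreat and make a final check.

```bash
python3 -m jog '[[[0,0,0],[0,-15,0],1],[[0,0,0],[0,-40,0],1],[[0,0,0],[0,-45,-40],1],[[0,0,0],[0,-45,-85],1],[[0,0,0],[0,-45,-100],1]]'
python3 -m jog '[[[0,0,0],[0,0,0],1],[[0,0,0],[0,0,0],1]]'
python3 - <<'E'
from plan import *
print(fix(),robot.get_obs()["wrist_force"])
p,im,d=snap("side");F=tof(pts(p,d));x,y,z=F[...,0],F[...,1],F[...,2]
m=(abs(x)<19)&(y>-70)&(y<10)&(z>50)&(z<90)
for lo in range(-70,10,16):
    k=m&(y>=lo)&(y<lo+16);print("leaf",lo,np.median(z[k]).round(1))
k=(im.max(2)<45)&(z>60)&(z<95)&(x<-25)&(x>-60)&(y>-20)&(y<60);print("ball",k.sum(),np.median(F[k],0).round(1))
s,im2,d2=snap("scene");F=tof(pts(s,d2));x,y,z=F[...,0],F[...,1],F[...,2]
k=(im2.max(2)<45)&(z>60)&(z<95)&(x<-25)&(x>-60)&(y>-20)&(y<60);print("ball scene",k.sum(),np.median(F[k],0).round(1) if k.any() else "")
b=cv2.resize(im2[190:290,180:290],(400,364));c=cv2.resize(im[140:230,180:270],(364,364))
cv2.imwrite("pics/end.png",np.hstack([b,c]))
E
```

```text
time: 15.15
tool_pos: [0.4437, 0.066, 0.1752]
ee_rot: [3.142, -0.007, -0.205]
wrist_force: [0.6, 0.2, 0.1]
width: 0.0003
time: 15.35
tool_pos: [0.4412, 0.0659, 0.1696]
ee_rot: [3.14, 0.001, -0.206]
wrist_force: [0.8, 0.0, -0.5]
width: 0.0007
(array([-42.30075694,  65.90490785, 169.61424764]), array([ 1.7994e+02,  6.0000e-02, -1.1800e+01]), np.float64(-11.890000000000002)) [ 0.75135965  0.01072005 -0.5005842 ]
leaf -70 58.0
leaf -54 58.5
leaf -38 58.7
leaf -22 58.2
leaf -6 58.0
ball 15 [-39.6  -1.7  86.3]
ball scene 19 [-45.7  11.5  88.5]
```

View pics/end.png

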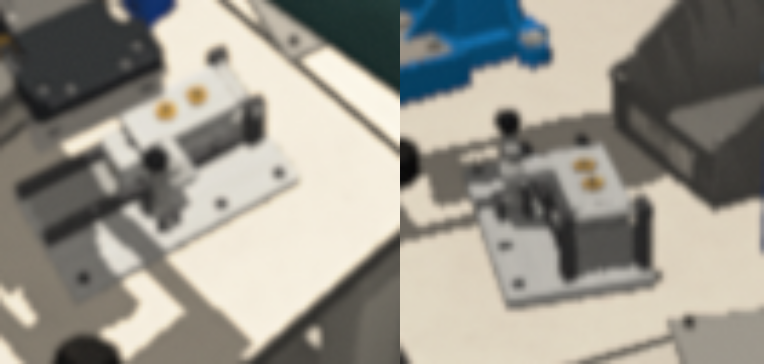

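Both views show the leaf level on the block and the latch upright over the tongue, with the ball at (155,160) on the left and (508,122) on the right. The robot is clear, so I'm handing in.

```bash
python3 -c "
from bench import close_job
print(close_job())"
```

```text
the job is handed in; nothing more can be done
None
```

The block is home in the cradle with its ports up, the leaf is closed and the latch is upright. I pushed with shut fingers only and handed in at about 15.5 s on the robot's clock; it gave no verdict.

**What I did:** I tipped the block over from the loading end and slid it to the stop. Then I pushed the leaf over by its tongue and pressed it down, and last pushed the latch ball to its hard stop.

**Last checks**
- **Block:** it did not move under 19 N against the stop, before the leaf was closed. The camera put its end at y 24 mm, not the 22 mm it should be. I took the difference as calibration error, because the base plate also read up to 2 mm long. The leaf closing level on it also fits the block being home.
- **Leaf:** its top face reads 58 to 58.7 mm along its whole length, against 58 mm when closed.
- **Latch:** it did not give under 11.7 N at the stop. The two cameras put the ball's visible surface at y -2 and +12 mm, either side of the expected +8 mm. Averaged, that is about 5 mm, consistent with upright.
- **Robot and loose things:** the gripper is well clear, with wrist force near zero. I did not measure the loose things again, but no push went near them.

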